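# Tip the standing brass shells face up

### The arm

A 7-joint arm with a two-finger parallel gripper is mounted at the origin on the work surface. World frame = base frame: x ahead of the robot, y to its left, z up, the work surface at z = 0. Lengths are in m, angles in rad, forces in N, time in s.
With the tool pointing down it reaches from about 0.35 to 0.9 m from the base axis. Payload 7.2 kg.
Tool frame: the origin (TCP) lies between the finger pads; the fingertips stand 11 mm ahead of it and the grasp point (between the pads) lies 8 mm behind it (robot.tip_extent is the distance from the TCP to the fingertips, in m); z points along the fingers, y is the line along which they close (so a half turn about z gives the same grasp; the last joint's range is limited). The gripper opens to 85 mm and grips with 20 to 120 N. Pads are 22 mm wide; open, the fingers measure 114 mm over their backs; the gripper's body (76 mm by 85 mm) begins 54 mm behind the grasp point. The pads swing forward as they close: fully open they stand 13 mm farther back than shut.
Start: joints at [1.119, 0.411, -0.013, 1.596, 0.006, 1.134, -0.082], TCP at [0.234, -0.58, 0.242] pointing down, gripper open.
Joint ranges: [-2.95, 2.95], [-0.29, 1.99], [-1.47, 1.44], [0.14, 2.54], [-1.03, 4.17], [0.13, 1.85], [-2.86, 2.86]. Speed limits (rad/s): [2.39, 2.39, 3.01, 3.01, 3.14, 3.14, 3.14].

### API

Orientations are given as a unit quaternion [w, x, y, z].
In Python, from cell import robot gives the robot as it stands. Calls block until the motion is done:
- robot.move_ptp(position, orientation): joint-space move of the TCP to a pose.
- robot.move_straight(position, velocity=0.15, frame=None): straight line of the TCP; frame=None keeps the orientation; velocity is the mean speed in m/s.
- robot.movej(angles): joint-space move.
- robot.command_gripper(opening, grip_force=None): finger opening in m; grip_force is the grip in N (None keeps the last); returns when the fingers have stopped.
- robot.hold(seconds).
- robot.inverse_kinematics(position, orientation): joint angles nearest the present ones, or None.
- robot.get_obs(): the state.
- robot.snapshot(name): name is "side" or "top"; returns the picture (480x640x3 uint8, red, green, blue); there is no depth.
- robot.calibration(name): a dict with "fx", "fy", "cx", "cy" (pixels), "xyz" and "orientation" of the camera in the world. Camera axes: x right, y down, z forward; pixel columns grow to the right and rows downward; lengths in m; the calibration is good to about 2 mm. A picture is of the moment at which its call begins. calibration takes no time and is no camera call.
A pose or a line that the arm cannot do raises robot.PlanningError and nothing moves.
- robot.finish_job(): hands the job in; it is judged then, once.
The state is a dict: "clock": time; "qpos": joint angles; "qd": joint speeds; "tau": joint torques, N m; "eef_pos": TCP position; "ee_rot": TCP orientation; "ft_force": force on the tool from outside, world axes, zero at the start; "moment": the same for the moment, N m; "grip_width": finger opening in m; "grasp_force": force on a finger pad.
Only numpy, scipy, OpenCV 4.12 (cv2) and the standard library are available. Lean on these libraries where they do the work, as an engineer would, in place of code of your own. Each camera call takes 0.05 s, during which the arm holds its last target. There are 200 camera calls.

### The job

Two round brass sign shells have been left standing on their rims, like wheels, on the white foam sheet. Push each one over with the fingertips so that it lies flat on the foam just beside where it stood, with its face (the closed side with the round hole) up and its open back down. Do not pick anything up, and leave the other shells, the tape and the screwdriver where they are.

Things in the scene. Friction and masses are not known exactly. Their poses are not given: they have to be found in the camera images.
- shell_a: Brass shell to tip: round drum 84 mm across, 36 mm deep, 220 g, one end closed by a face plate with a 36 mm hole, the other open. Starts standing on its rim on the left half of the foam, facing any way. Origin: middle of the drum, 42 mm above the foam as it stands. x axis: along the drum's axis, out of the face; the face is 18 mm along +x, the open back 18 mm along -x. z starts up.
- shell_b: The other shell to tip, same as shell_a in size, origin and axes; starts on the right half of the foam, facing any way.
- shell_a_face (a point): Centre of shell_a's face plate (outer surface, on the drum's axis). The hole's centre lies 6 mm above this point as the shell stands, so the plate is solid from 24 mm above it to the rim at 42 mm. Pushed there towards the back, the shell tips about the back's lower edge, and past about 23 degrees of lean falls on its back by itself, its middle ending some 60 mm further on and 18 mm above the foam.
- shell_b_face (a point): Centre of shell_b's face plate (outer surface, on the drum's axis). The hole's centre lies 6 mm above this point as the shell stands, so the plate is solid from 24 mm above it to the rim at 42 mm. Pushed there towards the back, the shell tips about the back's lower edge, and past about 23 degrees of lean falls on its back by itself, its middle ending some 60 mm further on and 18 mm above the foam.
- foam_sheet: White foam sheet on the bench, fixed, 520 x 660 x 10 mm (x, y, z). Origin: centre of its underside; its top is 10 mm above the origin.
- shell_stack: Two more shells stacked face up on the far part of the foam, 84 mm across, 72 mm high. Loose, to be left alone. Origin: centre of the underside.
- lit_shell: A finished shell lying face up on the near part of the foam with a clear ring on top, 84 mm across, 52 mm high. Loose, to be left alone. Origin: centre of the underside.
- tape_roll: Roll of brown tape lying flat on the bench beside the foam, 100 mm across, 48 mm high. Loose, to be left alone. Origin: centre of the underside.
- screwdriver: Screwdriver lying on the bench beside the foam, about 200 mm long along its x axis (blade to +x), under 40 mm high. Loose, to be left alone. Origin: halfway along, underside.
Not all that is in view belongs to the job. What is shaped like the shell_b but turquoise is not meant. Leave any blue look-alike of the shell_a alone.

How it is judged:
At the end, for the whole second after the job is handed in: Both shells lie still and flat on the foam, face up (within about 4.5 degrees), the middle of each within 110 mm of where it stood (angle between each of shell_a, shell_b's own x axis and vertical below 0.08 rad and z of each of shell_a, shell_b in the frame of foam_sheet below 0.033 m and distance of each of shell_a, shell_b from where it was at the start of the episode below 0.11 m and linear speed of each of shell_a, shell_b below 0.02 m/s); the robot touches nothing.
It fails at once if a shell to be tipped is picked up (its middle more than 15 mm above its standing height) (height (world z) of any of shell_a, shell_b above 0.067 m).
It fails at once if one of the other things is moved by more than 20 mm (distance of any of shell_stack, lit_shell, tape_roll, screwdriver from where it was at the start of the episode above 0.02 m).
It also fails if it takes over 42 s, if anything falls off the work surface, if the arm or the gripper's body presses on something with over 40 N, if the wrist force passes 120 N, or if a joint passes its speed limit or range.

## Working session

There is one attempt and no reset: what is moved stays moved. The work goes in short steps, each a Python script; the robot and the scene stay as the last script left them, time stands still between calls to the robot, and variables do not carry over. Pictures are saved under pics/ and viewed, at most 10 in all, crops included, and the job is handed in when it is done.

```bash
mkdir -p pics
python3 - <<'E'
from cell import robot
import cv2
for n in ("top","side"):
    cv2.imwrite(f"pics/{n}0.png",robot.snapshot(n)[:,:,::-1]); print(robot.calibration(n))
E
```

```text
{'fx': 619.6746547783092, 'fy': 619.6746547783092, 'cx': 321.65418449690173, 'cy': 242.88238633435864, 'xyz': array([0.45346174, 0.02121778, 1.71444382]), 'orientation': array([-0.02779344,  0.71561185, -0.69747527,  0.02560183])}
{'fx': 444.5956463159261, 'fy': 444.5956463159261, 'cx': 324.34165800299763, 'cy': 233.4994138564025, 'xyz': array([ 0.49499198, -0.74958276,  0.95844261]), 'orientation': array([-0.3456861 ,  0.93601622, -0.06435986,  0.0152504 ])}
```

View pics/top0.png

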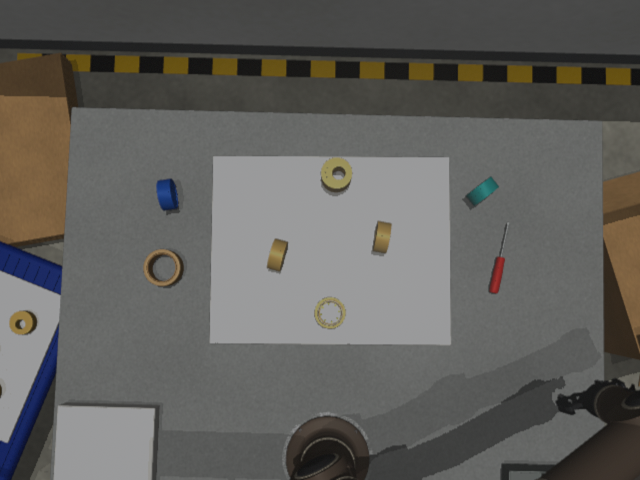

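View pics/side0.png

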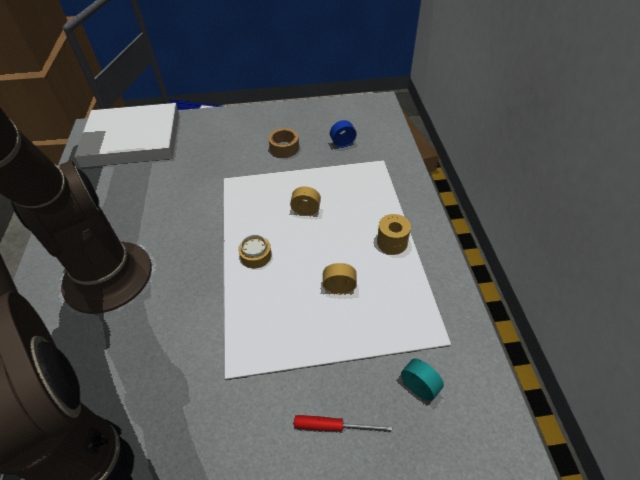

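The top view (up = +x, left = +y) shows the two standing brass shells: shell_a near (278,255) and shell_b near (383,237). The stack is at (337,175) and the lit shell at (330,313). The next step is to find which way each shell faces.

```bash
python3 - <<'E'
import cv2,numpy as np
t=cv2.imread("pics/top0.png");s=cv2.imread("pics/side0.png")
c=lambda im,u,v,r=25:cv2.resize(im[v-r:v+r,u-r:u+r],(390,290+0),interpolation=cv2.INTER_CUBIC)
cv2.imwrite("pics/crops.png",np.vstack([np.hstack([c(t,278,255),c(t,383,237)]),np.hstack([c(s,306,202),c(s,340,278)])]))
E
cat > h.py <<'E'
import numpy as np,cv2
from cell import robot
from scipy.spatial.transform import Rotation as R
def ray(n,u,v,z):
    k=robot.calibration(n);q=k["orientation"]
    d=R.from_quat(np.r_[q[1:],q[0]]).apply([(u-k["cx"])/k["fx"],(v-k["cy"])/k["fy"],1])
    return k["xyz"]+d*(z-k["xyz"][2])/d[2]
def proj(n,P):
    k=robot.calibration(n);q=k["orientation"]
    p=R.from_quat(np.r_[q[1:],q[0]]).inv().apply(np.atleast_2d(P)-k["xyz"])
    return p[:,:2]/p[:,2:]*k["fx"]+[k["cx"],k["cy"]]
E
python3 - <<'E'
import sys;sys.path.insert(0,'.')
from h import *
for n in ("top","side"):
    im=cv2.imread(f"pics/{n}0.png");hsv=cv2.cvtColor(im,cv2.COLOR_BGR2HSV)
    m=cv2.inRange(hsv,(12,90,60),(35,255,255))
    N,L,st,ce=cv2.connectedComponentsWithStats(m)
    for i in range(1,N):
        if st[i,4]>60:
            p=np.argwhere(L==i)[:,::-1].astype(np.float32)
            print(n,st[i],ce[i].round(1),cv2.minAreaRect(p),ray(n,*ce[i],.06).round(3))
E
```

```text
top [    0    53    71   191 12270] [ 32.8 147.8] ((35.0, 148.0), (70.0, 190.0), 0.0) [0.817 0.818 0.06 ]
top [ 66  54  25  18 374] [79.4 61.8] ((78.0, 62.5), (17.0, 24.0), 90.0) [1.059 0.704 0.06 ]
top [114  55  26  18 441] [126.4  63.6] ((126.5, 63.5), (17.0, 25.0), 90.0) [1.057 0.575 0.06 ]
top [163  56  26  18 432] [175.2  64.8] ((175.5, 64.5), (17.0, 25.0), 90.0) [1.057 0.441 0.06 ]
top [212  58  26  18 428] [224.4  66.1] ((224.5, 66.5), (17.0, 25.0), 90.0) [1.057 0.306 0.06 ]
top [261  59  26  18 435] [273.5  67.2] ((273.5, 67.5), (17.0, 25.0), 90.0) [1.057 0.172 0.06 ]
top [310  60  26  18 446] [322.5  68.5] ((322.5, 68.5), (17.0, 25.0), 90.0) [1.057 0.038 0.06 ]
top [359  61  26  18 436] [371.8  69.9] ((371.5, 69.5), (17.0, 25.0), 90.0) [ 1.056 -0.097  0.06 ]
top [409  62  25  19 436] [421.  71.] ((421.00140380859375, 70.97376251220703), (24.807767868041992, 17.29185676574707), 3.012787342071533) [ 1.057 -0.231  0.06 ]
top [458  64  25  18 440] [470.1  72.3] ((470.0, 72.5), (17.0, 24.0), 90.0) [ 1.056 -0.366  0.06 ]
top [507  65  25  18 448] [519.1  73.5] ((519.0, 73.5), (17.
[... 3040 characters left out ...]
, 291.53448486328125), (23.583309173583984, 15.598407745361328), 68.1985855102539) [ 0.945 -0.224  0.06 ]
side [494 320  26  23 381] [506.7 331.2] ((506.6465759277344, 331.0086364746094), (26.523902893066406, 16.413307189941406), 66.80140686035156) [ 0.945 -0.329  0.06 ]
side [514 364  28  27 469] [527. 377.] ((527.0101928710938, 377.2225646972656), (31.200740814208984, 17.379722595214844), 65.55604553222656) [ 0.945 -0.435  0.06 ]
side [535 414  32  32 585] [550.3 429.9] ((550.0855712890625, 429.6883239746094), (35.58705139160156, 18.786653518676758), 65.55604553222656) [ 0.945 -0.54   0.06 ]
side [561 474  22   6 101] [572.5 477.1] ((571.5, 476.5), (5.0, 21.0), 90.0) [ 0.947 -0.622  0.06 ]
```

View pics/crops.png

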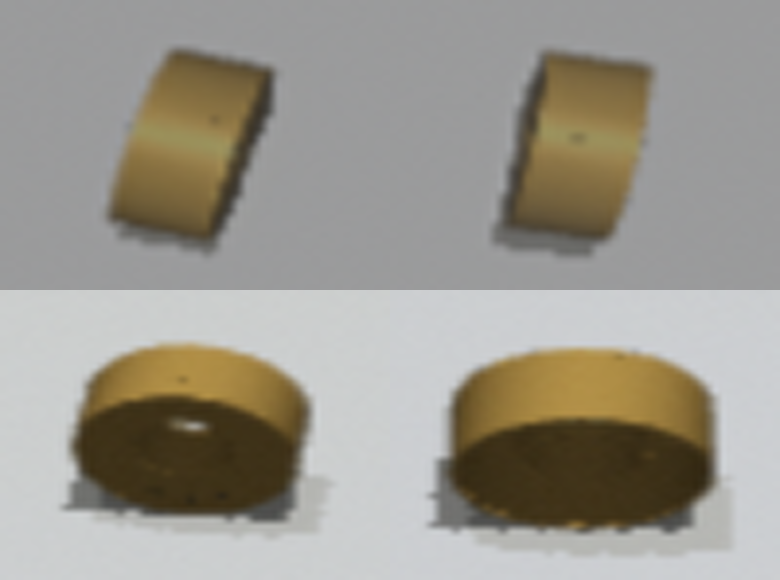

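Side crops: shell_a's near side, towards -y, shows the plate with the bright hole at crop (188,425). shell_b's near side shows a dark interior with no hole, so its face should be towards +y. The small rim dot sits near the +y edge of shell_b and the -y (face) edge of shell_a, which agrees. I'll fit poses in both views and check shell_b's near side with more contrast.

```bash
cat > fit.py <<'E'
from h import *
from scipy.optimize import minimize
a=np.linspace(0,2*np.pi,60)
def hull(n,x,y,th):
    pts=[np.c_[s+0*a,.042*np.cos(a),.042*np.sin(a)] for s in(.018,-.018)]
    P=R.from_euler('z',th).apply(np.vstack(pts))+[x,y,.052]
    return cv2.convexHull(proj(n,P).astype(np.float32))
def mask(n,h,S=8):
    m=np.zeros((480*1,640),np.uint8)
    cv2.fillPoly(m,[np.round(h*256).astype(np.int32)],255,cv2.LINE_AA,8); return m/255.
def fit(x0):
    obs={}
    for n in("top","side"):
        im=cv2.imread(f"pics/{n}0.png");m=(cv2.cvtColor(im,cv2.COLOR_BGR2HSV)[:,:,1]>75).astype(float)
        c=proj(n,[x0[0],x0[1],.052])[0];yy,xx=np.mgrid[:480,:640]
        obs[n]=m*(np.hypot(xx-c[0],yy-c[1])<28)
    f=lambda p:sum(np.abs(mask(n,hull(n,*p))-obs[n]).sum()/obs[n].sum() for n in obs)
    return min((minimize(f,[x0[0],x0[1],t],method='Nelder-Mead',options=dict(initial_simplex=[[x0[0],x0[1],t],[x0[0]+.006,x0[1],t],[x0[0],x0[1]+.006,t],[x0[0],x0[1],t+.15]])) for t in x0[2]+np.array([-.4,-.2,0,.2,.4])),key=lambda r:r.fun)
E
python3 - <<'E'
from fit import *
for x0 in([.544,.147,-1.57],[.599,-.133,1.57]):
    r=fit(x0);print(r.x,np.degrees(r.x[2]),r.fun)
    c=r.x
    d=np.array([np.cos(c[2]),np.sin(c[2])])
    print('face',c[:2]+.018*d,'end',c[:2]-.06*d)
s=cv2.imread("pics/side0.png").astype(float)
f=lambda u,v:cv2.resize(np.clip(s[v-22:v+22,u-22:u+22]*3.5,0,255).astype(np.uint8),(400,400),interpolation=cv2.INTER_CUBIC)
cv2.imwrite("pics/con.png",np.hstack([f(306,202),f(340,278)]))
E
```

```text
[ 0.54474084  0.14639355 -1.84574829] -105.7535870495127 0.43451859510458213
face [0.53985383 0.12906966] end [0.56103088 0.20413985]
[ 0.5980579  -0.13148873  1.3897458 ] 79.62656886124375 0.41224436405678944
face [ 0.60129904 -0.11378294] end [ 0.58725412 -0.19050804]
```

View pics/con.png

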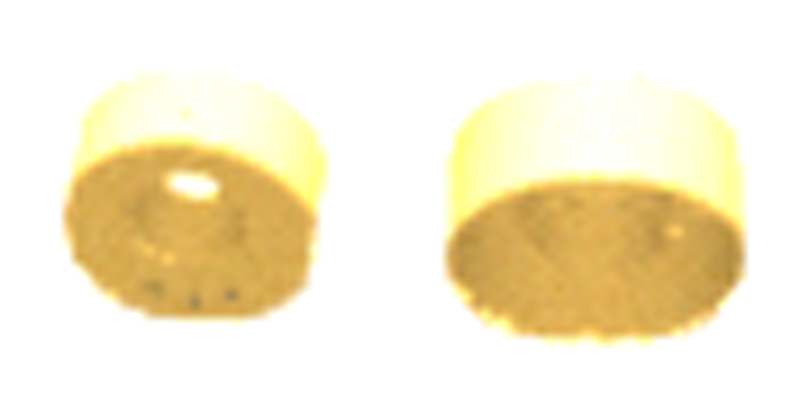

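The contrast crop confirms it: shell_a (left) shows its plate with the hole at (190,185), and shell_b (right) shows its open back. So I push shell_a towards +y and shell_b towards -y. The fits agree with the blob centroids to 2 mm.

```bash
cat > push.py <<'E'
from h import *
def quat(th):  # tool down, y across the shell's axis
    z=np.array([0,0,-1.]);best=None
    for s in(1,-1):
        y=s*np.array([-np.sin(th),np.cos(th),0]);x=np.cross(y,z)
        q=R.from_matrix(np.c_[x,y,z]).as_quat();q=np.r_[q[3],q[:3]]
        yield q
def push(x,y,th,ztip=.087,adv=.042):
    d=np.array([np.cos(th),np.sin(th)]);c=np.array([x,y]);z=ztip+robot.tip_extent
    at=lambda s,z:np.r_[c+d*s,z]        # s along the axis out of the face
    start=.018+.011+.03
    ik=[(np.abs(np.array(j)-robot.get_obs()["qpos"]).max(),q) for q in quat(th) if (j:=robot.inverse_kinematics(at(start,.25),q)) is not None]
    q=min(ik,key=lambda t:t[0])[1]
    robot.move_ptp(at(start,.25),q); robot.move_straight(at(start,z),.15)
    print('at',robot.get_obs()["eef_pos"],at(start,z))
    robot.move_straight(at(.018+.011-adv,z),.06); o=robot.get_obs();print('push',o["ft_force"],o["clock"])
    robot.move_straight(at(start,z+.01),.12); robot.move_straight(at(start,.25),.2)
E
python3 - <<'E'
from push import *
robot.command_gripper(0.0)
push(.5981,-.1315,1.3897)
cv2.imwrite("pics/side1.png",robot.snapshot("side")[:,:,::-1]);print(robot.get_obs()["clock"])
E
```

```text
at [ 0.60941293 -0.07342127  0.09895392] [ 0.60872638 -0.07346484  0.098     ]
push [0.17388937 0.08356341 0.05369467] 5.6333
7.3
```

View pics/side1.png

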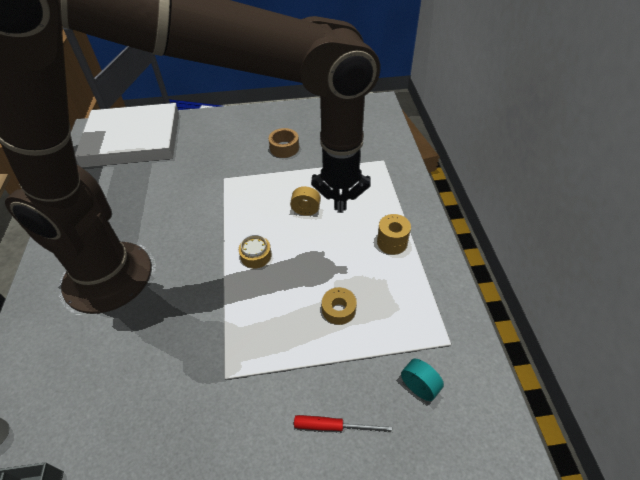

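shell_b now lies face up at (339,305) with its hole showing, and everything else is where it was. Next is shell_a.

Run:
```python
from push import *
push(.5447,.1464,-1.8457)
p=robot.get_obs()["eef_pos"];robot.move_straight([p[0]-.12,-.05,.35],.2)
robot.hold(.5)
im=[cv2.cvtColor(robot.snapshot(n),cv2.COLOR_RGB2BGR) for n in("side","top")]
cv2.imwrite("pics/end.png",np.hstack([im[0][130:400,180:480],im[1][130:400,180:480]]));print(robot.get_obs()["clock"])
```

```text
at [0.52930682 0.08975497 0.09876511] [0.5286842  0.08961537 0.098     ]
push [ 0.03407001 -0.97397217  0.49355307] 10.575
13.9917
```

View pics/end.png

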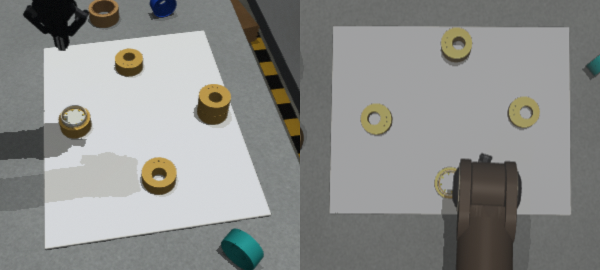

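Both shells lie face up on the foam, at (128,62) and (158,175) in the side half of the picture. Each moved about 60 mm, and the others haven't moved.

```bash
python3 -c "
from cell import robot
print(robot.finish_job())"
```

```text
the job is handed in; nothing more can be done
None
```

Both brass shells were pushed over and lie flat, face up, on the foam about 60 mm from where they stood; nothing else was moved, and the job was handed in at about 14 s of the 42 s allowed (no verdict was returned).

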